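# Push the fittings drawers home and slide the lock bar across

## Robot

A 6-joint arm with a two-finger parallel gripper is mounted at the origin on a cart in front of the work surface, level with it; the furniture and walls round the work are solid. World frame = base frame: x ahead of the robot, y to its left, z up, the work surface at z = 0. Lengths are in m, angles in degrees, forces in N, time in s.
With the tool pointing down it reaches from about 0.25 to 0.725 m from the base axis. Payload 9.7 kg.
Tool frame: the origin (TCP) lies between the finger pads; the fingertips stand 22 mm ahead of it and the grasp point (between the pads) lies 3 mm ahead of it; z points along the fingers, y is the line along which they close (so a half turn about z gives the same grasp; the last joint's range is limited). The gripper opens to 85 mm and grips with 20 to 120 N. Pads are 22 mm wide; open, the fingers measure 114 mm over their backs; the gripper's body (76 mm by 85 mm) begins 54 mm behind the grasp point. The pads swing forward as they close: fully open they stand 13 mm farther back than shut.
Start: joints at [72.766, 4.979, 10.078, 95.1, 0, 90], TCP at [0.163, 0.525, 0.253] pointing down, gripper open.
Joint ranges: [-179.16, 179.16], [-48.56, 103.87], [-65.8, 70.77], [-126.05, 130.52], [-82.76, 87.17], [-180, 180]. Speed limits (degrees/s): [127.2, 127.2, 147.25, 180, 180, 180].

## Interface

Orientations are given as [roll, pitch, yaw] about the fixed x, y, z axes, in that order (R = Rz(yaw) Ry(pitch) Rx(roll)).
In Python, from workcell import bot, viewer, finder gives the robot as it stands.
- The arm moves only by the tool move_arm, never from a script. Its arguments are lists of equal length, an entry for each row: "offset": the shift along the tool's x, y, z in cm, a list of three; "twist": the turn, a rotation vector about the tool's x, y, z in rad, a list of three; "grip": the opening, from 0 (shut) to 1 (fully open). In form: {"offset": [[x, y, z], ...], "twist": [[ax, ay, az], ...], "grip": [grip, ...]}. A call has 1 to 5 rows; each row shifts and turns the commanded pose from where the row before left it, along the tool's axes as they then stand; what a row does not reach is not made up. A row lasts 1/10 s, in which the tool goes at most 50 mm and 8.59 degrees, less where a joint would pass 70% of its speed; a pose out of reach is approached as far as the arm can. A call is refused whole if a number of a shift passes 5 or a number of a turn 0.15, either way. A call with a gripper value outside its range is refused whole. The fingers move at their own pace and stop on an object; "force" is the grip in N (left out, the last holds). Time passes only in rows, so rows that do not move let the fingers close. It gives the time, the measured TCP pose, the force, the opening and the grip force at its end, in the units of the state.
- bot.get_obs(): the state, without advancing time (a new reading comes with each control period).
- viewer.camera(name): name is "side" or "top" or "wrist"; returns a dict with "color" (384x512x3 uint8, red, green, blue), "depth" (384x512 float32, m along the optical axis (not along the pixel's ray), 0 where there is no reading), "vfov" (degrees; the focal length in pixels is half the picture's height over the tangent of half this angle, whatever the lens; pixels are square), "cx", "cy" (the principal point, pixels), "position" and "attitude" of the camera in the world; the wrist camera has in their place "tool_from_camera" (4x4, takes a point from camera to tool coordinates, whose origin is the TCP and whose axes are the flange's). Camera axes: x right, y down, z forward; pixel columns grow to the right and rows downward; lengths in m; the calibration is good to about 2 mm. The wrist camera is an equidistant fisheye: a pixel r from the principal point sees the ray r / f radians off the axis. A picture is of the moment at which its call begins: read the wrist's pose just before it.
- bot.job_done(): hands the job in; it is judged then, once.
Trained networks look in a picture, given as the dict that the camera call returned (one of the last four; its "shot" number tells which), for a name from the list of things; names that differ only in an ending like _2 or _b are one class to them, and where a whole thing is asked for, a point or a joint stands for the part that bears it (a point fixed in the world has none). Each returns a list of dicts, best first, with "p" (0 to 1); they miss things now and then, are a little off and sometimes report something else, mostly with a low value. They report only what shows in the picture. A call takes as long as a camera call.
- finder.boxes_of(picture, thing): "position" ([column, row] in pixels, amid what is visible of it).
- finder.pinpoint(picture, thing): "position" ([column, row] in pixels: a listed point, or the origin of a listed thing).
The state is a dict: "time": time; "q": joint angles; "qd": joint speeds; "joint_efforts": joint torques, N m; "ee_pos": TCP position; "tcp_rot": TCP orientation; "wrist_force": force on the tool from outside, world axes, zero at the start; "torque": the same for the moment, N m; "opening": finger opening in m; "grasp_force": force on a finger pad.
Only numpy, scipy, OpenCV 4.12 (cv2) and the standard library are available. Lean on these libraries where they do the work, as an engineer would, in place of code of your own. Each camera call takes 0.05 s, during which the arm holds its last target. There are 200 camera calls.

## Task

With the fingertips, push both open drawers of the small red chest fully home. Once both are shut, push the yellow tab on top of the chest to the left as far as it goes, so that the lock bar secures the drawers. Nothing is to be picked up: leave the loose things on the chest and around it where they are.

Things in the scene. Friction and masses are not known exactly. Their poses are not given: they have to be found in the camera images.
- fittings_chest: small red steel chest fixed to the bench behind the vice, 110 deep (x) x 204 wide (y) x 66 high mm; origin at the centre of its underside, -x to its front (roughly towards the robot), +y to its left seen from the robot, z up. Its front face lies at x = -55 mm in its own frame, with two grey drawers side by side, one at y = +46 mm (left) and one at y = -46 mm (right). Each front is 70 mm wide, from 7 to 59 mm above the bench.
- left_drawer (a joint): how far the left drawer stands out, m: 0 = fully home against its stop, at most 0.055; it slides along the chest's x axis, stays where it is left, and takes about 2 N to push
- right_drawer (a joint): the same for the right drawer
- left_drawer_lip (a point): middle of the front edge of the left drawer's steel pull; moves with the drawer. The pull is a lip 44 mm wide whose vertical front edge spans 31 to 43 mm above the bench and stands 14 mm in front of the drawer's face; push on it towards the chest's +x. At home it is at (-69, +46, 38) mm in the chest's frame
- right_drawer_lip (a point): the same point of the right drawer's pull; at home at (-69, -46, 38) mm in the chest's frame
- lock_bar (a joint): travel of the yellow lock bar on top of the chest, m: 0 = fully to the right (unlocked), 0.035 = fully to the left against its stop (locked); slides along the chest's +y, stays where it is left, takes about 2 N to push. Its two hanging lugs stand 7 mm in front of the chest's face, close to the top edge, between the drawers and at the right-hand post
- lock_tab (a point): the upright yellow tab of the lock bar, 12 (x) x 10 (y) x 30 (z) mm, with an upright right side to push on and a strut sloping down at about 45 degrees on its left; the point is on its centre line, 90 mm above the bench and 10 mm below its top; it moves with the bar. At travel 0 it is at (-34, -20, 90) mm in the chest's frame. The bar and rails around it reach to 74 mm above the bench
- vice_rear (a point): middle of the upper rear edge of the fixed blue bench vice that stands between the robot and the chest; from here the vice reaches towards the robot, 55 mm to either side along y, up to 182 mm above the bench: keep the gripper's body clear of it
- case_corner (a point): upper rear right corner of the open black case, fixed on the left: its side wall (106 mm high) runs from here towards the robot, and its raised lid (410 mm high) stands from 10 to 55 mm behind this point, to the left: keep clear
- flux_tin: loose round tin, 63 mm across and 32 mm high, on the left rear of the chest's top; origin under its centre; leave it
- brass_nipple: loose brass nipple, 32 x 36 x 38 mm, on the right rear of the chest's top; origin under its centre; leave it
- solder_spool: loose spool, 76 x 72 x 44 mm, on the bench to the right of the vice; origin under its centre; leave it
- slip_pliers: loose blue-handled pliers, 58 x 200 x 13 mm, on the bench in front of the chest, left of the vice; origin under its centre; leave it
- screwdriver_cross: loose red-handled screwdriver, 29 x 209 x 36 mm, on the bench between the case and the vice; origin under its centre; leave it

How it is judged:
By the outcome, as a careful person would: the job done as asked, in the order asked, and still so for the second after the job is handed in, with the robot touching nothing.
It also fails if it takes over 54 s, if anything falls off the work surface, if the arm or the gripper's body presses on something with over 40 N, if the wrist force passes 120 N, or if a joint passes its speed limit or range.

## Working session

There is one attempt and no reset: what is moved stays moved. The work goes in short steps, Python scripts to look and compute and a tool call to move; the robot and the scene stay as the last step left them, time stands still between calls to the robot, and variables do not carry over. Pictures are saved under pics/ and viewed, at most 10 in all, crops included, and the job is handed in when it is done.

Besides the shell and the picture viewer there is one more tool, called after "Request:" as name(argument=value, ...) on one line, values as JSON. move_arm: Moves the arm, as the interface text tells. Its arguments: {"type":"object","properties":{"offset":{"type":"array","items":{"type":"array","items":{"type":"number"}}},"twist":{"type":"array","items":{"type":"array","items":{"type":"number"}}},"grip":{"type":"array","items":{"type":"number"}},"force":{"type":"number"}},"required":["offset","twist","grip"]}

```bash
mkdir -p pics; cat > h.py <<'E'
import numpy as np, cv2
from scipy.spatial.transform import Rotation as R
from workcell import bot, viewer, finder
def cam(n,save=None):
    p=viewer.camera(n)
    if save: cv2.imwrite('pics/'+save,cv2.cvtColor(p['color'],cv2.COLOR_RGB2BGR))
    return p
def rot(a):
    a=np.array(a,float)
    return a if a.shape==(3,3) else R.from_euler('xyz',a,degrees=True).as_matrix()
def pix(p,uv,z=None):
    "world point of a pixel of a fixed camera, by depth or on the plane of height z"
    f=p['color'].shape[0]/2/np.tan(np.radians(p['vfov']/2))
    d=np.array([(uv[0]-p['cx'])/f,(uv[1]-p['cy'])/f,1]); A=rot(p['attitude']); o=np.array(p['position'])
    if z is None:
        u,v=int(round(uv[0])),int(round(uv[1])); w=p['depth'][max(v-1,0):v+2,max(u-1,0):u+2]; w=w[w>0]
        if not len(w): return np.full(3,np.nan)
        return o+A@d*np.median(w)
    r=A@d; return o+r*(z-o[2])/r[2]
E
python3 - <<'E'
from h import *
o=bot.get_obs(); print(o['time'],o['ee_pos'],o['tcp_rot'])
np.set_printoptions(precision=4,suppress=True)
for n in('top','side'):
    p=cam(n,n+'0.png'); print(n,p['position'],p['attitude'],p['vfov'],p['cx'],p['cy'])
    for t,z in(('fittings_chest',0),('left_drawer_lip',.038),('right_drawer_lip',.038),('lock_tab',.09),('vice_rear',.182),('case_corner',.106),('flux_tin',0),('brass_nipple',.066)):
        for r in finder.pinpoint(p,t)[:2]: print(t,np.round(r['position'],1),round(r['p'],2),pix(p,r['position']),pix(p,r['position'],z))
E
```

```text
0.0 [0.16290862 0.5251042  0.25256555] [-1.79922378e+02  1.81699608e-03  1.62765883e+02]
top [ 0.4231 -0.1004  0.9699] [-167.0835   -0.2302  -99.115 ] 50.98921186747921 257.4607711687645 191.83085351018875
fittings_chest [250.5 155.7] 0.65 [ 0.7142 -0.1342  0.071 ] [ 0.7372 -0.1369  0.    ]
left_drawer_lip [234.9 188.1] 0.92 [ 0.65   -0.0864  0.0417] [ 0.6509 -0.0863  0.038 ]
right_drawer_lip [274.9 190.4] 0.84 [ 0.6391 -0.1827 -0.0011] [ 0.6304 -0.1794  0.038 ]
lock_tab [257.  155.7] 0.78 [ 0.703  -0.1478  0.0984] [ 0.7057 -0.1482  0.09  ]
case_corner [130.5 192.7] 0.88 [0.6596 0.1401 0.1078] [0.6601 0.1407 0.106 ]
flux_tin [233.4 140.9] 0.93 [ 0.7484 -0.1001  0.0932] [ 0.783 -0.1    0.   ]
brass_nipple [265.2 132.4] 0.69 [ 0.7597 -0.1762  0.0874] [ 0.7678 -0.178   0.066 ]
brass_nipple [346.7 228.4] 0.6 [ 0.514 -0.328  0.043] [ 0.5118 -0.3224  0.066 ]
side [0.3453 0.2861 0.8477] [-145.8676   -0.5859 -145.5626] 48.811990068117545 250.18312925412158 187.42345986892968
fittings_chest [212.6 186. ] 0.76 [ 0.7066 -0.1075  0.0721] [ 0.7402 -0.1441  0.    ]
fittings_chest [283.  175.8] 0.36 [ 0.6141 -0.2633  0.0066] [ 0.6162 -0.2676  0.    ]
left_drawer_lip [228.7 212.4] 0.87 [ 0.6482 -0.0864  0.0429] [ 0.6501 -0.0887  0.038 ]
right_drawer_lip [255.1 188.4] 0.92 [ 0.6517 -0.1971  0.0001] [ 0.638  -0.1755  0.038 ]
lock_tab [224.7 165. ] 0.7 [ 0.706  -0.1538  0.0995] [ 0.7106 -0.1593  0.09  ]
lock_tab [231.2 212.2] 0.3 [ 0.6439 -0.0898  0.0433] [ 0.6265 -0.068   0.09  ]
vice_rear [281.9 175.5] 0.93 [ 0.6171 -0.2633  0.0054] [ 0.5601 -0.1481  0.182 ]
case_corner [152.8 277.8] 0.57 [0.6418 0.1432 0.1419] [0.6569 0.136  0.106 ]
flux_tin [195.9 178.8] 0.91 [ 0.7362 -0.0893  0.097 ] [ 0.7867 -0.1378  0.    ]
flux_tin [255.2 186.9] 0.24 [ 0.6532 -0.1997  0.0021] [ 0.654  -0.2009  0.    ]
brass_nipple [214.3 154.3] 0.54 [ 0.7568 -0.1801  0.0739] [ 0.761  -0.1849  0.066 ]
```

```bash
python3 - <<'E'
import cv2
a=cv2.imread('pics/top0.png');b=cv2.imread('pics/side0.png')
c=a[110:260,190:310]; d=b[125:275,160:320]
cv2.imwrite('pics/crop.png',cv2.hconcat([cv2.resize(c,None,fx=2.8,fy=2.8,interpolation=3),cv2.resize(d,None,fx=2.8,fy=2.8,interpolation=3)]))
E
```

```text
(no output)
```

View pics/crop.png

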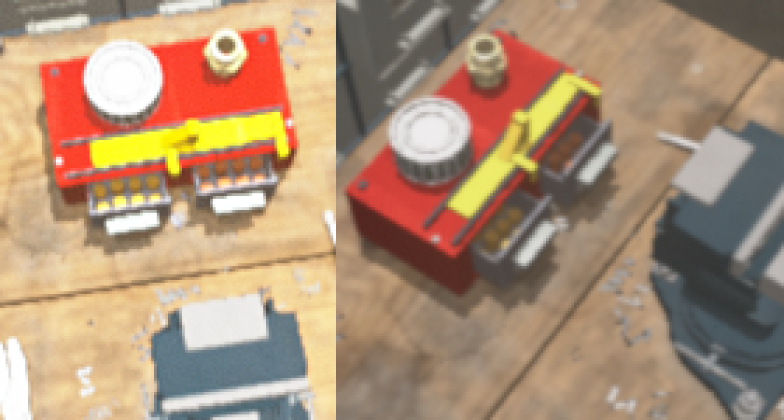

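View pics/top0.png

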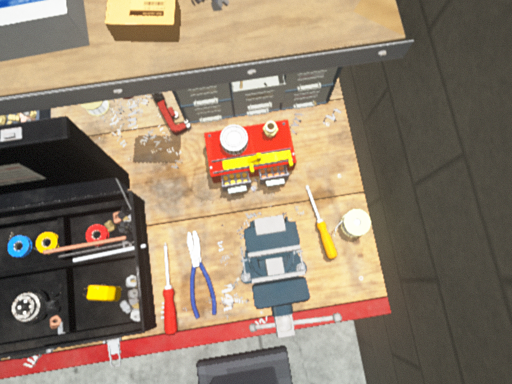

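```bash
cat >> h.py <<'E'
def cloud(p):
    f=p['color'].shape[0]/2/np.tan(np.radians(p['vfov']/2)); v,u=np.mgrid[:384,:512]; d=p['depth']
    P=np.stack([(u-p['cx'])/f*d,(v-p['cy'])/f*d,d],-1)@rot(p['attitude']).T+np.array(p['position'])
    P[d<=0]=np.nan; return P
E
python3 - <<'E'
from h import *
np.set_printoptions(precision=4,suppress=True)
for n in('top','side'):
    p=cam(n);P=cloud(p);h=cv2.cvtColor(p['color'],cv2.COLOR_RGB2HSV)
    x,y,z=P[...,0],P[...,1],P[...,2]
    roi=(x>.6)&(x<.85)&(y>-.3)&(y<.02)
    red=roi&((h[...,0]<6)|(h[...,0]>174))&(h[...,1]>150)&(z>.055)&(z<.08)
    print(n,red.sum(),'redz',np.median(z[red]))
    r=cv2.minAreaRect((P[red][:,:2]*1000).astype(np.float32)); print(r,cv2.boxPoints(r))
    yel=roi&(h[...,0]>22)&(h[...,0]<34)&(h[...,1]>150)&(z>.065)
    fl=yel&(z<.08); r=cv2.minAreaRect((P[fl][:,:2]*1000).astype(np.float32)); print('yellow bar',fl.sum(),r)
    tb=yel&(z>.084); print('tab',tb.sum(),np.nanmin(P[tb],0),np.nanmax(P[tb],0),np.median(P[tb],0))
    vi=(x>.35)&(x<.62)&(y>-.26)&(y<-.04)&(z>.08); print('vice',np.nanpercentile(P[vi],[0,2,98,100],axis=0))
    for zz in(.1,.13,.16,.175): 
        w=vi&(z>zz); print(zz,w.sum(),np.nanpercentile(P[w],[1,99],axis=0).ravel())
    for t in('left_drawer_lip','right_drawer_lip','vice_rear'):
        for r in finder.pinpoint(p,t)[:1]:
            print(t,r['p'],pix(p,r['position'],.182 if 'v' in t[:1] else .038))
    # shelf edge height / nearest overhang
    sh=(x>.8)&(z>.15)&(abs(y+.12)<.2); print('shelf',np.nanpercentile(P[sh],[0,2,50],axis=0) if sh.any() else None)
E
```

```text
top 1775 redz 0.06494965078792769
((737.4041137695312, -135.02499389648438), (109.11213684082031, 203.2473602294922), 0.7841647863388062) [[ 681.4623  -34.1575]
 [ 684.244  -237.3858]
 [ 793.3459 -235.8925]
 [ 790.5643  -32.6642]]
yellow bar 630 ((696.0423583984375, -147.42520141601562), (38.11821365356445, 162.1871795654297), 0.7834082841873169)
tab 47 [ 0.6982 -0.1556  0.084 ] [ 0.709  -0.1333  0.1013] [ 0.7027 -0.147   0.0934]
vice [[ 0.35   -0.1995  0.081 ]
 [ 0.3587 -0.1952  0.1132]
 [ 0.5444 -0.0944  0.1819]
 [ 0.5553 -0.0909  0.1854]]
0.1 4289 [ 0.3547 -0.1967  0.1118  0.5467 -0.0929  0.1825]
0.13 3717 [ 0.3776 -0.1969  0.132   0.5467 -0.0928  0.1826]
0.16 3448 [ 0.3798 -0.1969  0.1623  0.5467 -0.0928  0.1826]
0.175 1919 [ 0.3815 -0.1963  0.175   0.5477 -0.0936  0.183 ]
left_drawer_lip 0.83 [ 0.6487 -0.0865  0.038 ]
right_drawer_lip 0.81 [ 0.6362 -0.1852  0.038 ]
vice_rear 0.59 [ 0.5554 -0.153   0.182 ]
shelf [[ 0.8    -0.32    0.15  ]
 [ 0.8025 -0.3091  0.1591]
 [ 0.8499 -0.0975  0.3565]]
side 1555 redz 0.06649978429402781
((735.4363403320312, -134.7476348876953), (111.684791
[... 220 characters left out ...]
6.3991241455078), 1.6780604124069214)
tab 47 [ 0.6951 -0.1546  0.0841] [ 0.7071 -0.1329  0.1008] [ 0.6994 -0.1442  0.0918]
vice [[ 0.3501 -0.2025  0.0803]
 [ 0.3584 -0.1946  0.089 ]
 [ 0.5439 -0.0917  0.1832]
 [ 0.5534 -0.09    0.1858]]
0.1 4941 [ 0.3543 -0.1968  0.1021  0.5458 -0.0912  0.1838]
0.13 4053 [ 0.3731 -0.197   0.1323  0.5441 -0.0911  0.184 ]
0.16 3541 [ 0.3761 -0.1973  0.1611  0.5439 -0.0913  0.1841]
0.175 2816 [ 0.3784 -0.1973  0.1751  0.5444 -0.0926  0.1842]
left_drawer_lip 0.67 [ 0.642  -0.0881  0.038 ]
right_drawer_lip 0.61 [ 0.6494 -0.1829  0.038 ]
vice_rear 0.79 [ 0.5609 -0.1519  0.182 ]
shelf [[ 0.8    -0.32    0.1501]
 [ 0.805  -0.2936  0.1605]
 [ 0.8701 -0.0742  0.3581]]
```

```bash
cat > plan.py <<'E'
import sys,json
from h import *
def plan(tgt,rpy,n):
    o=bot.get_obs(); p=np.array(o['ee_pos']); A=rot(o['tcp_rot'])
    w=(R.from_matrix(A).inv()*R.from_euler('xyz',rpy,degrees=True)).as_rotvec()/n
    d=(np.array(tgt)-p)/n; rows=[]
    for i in range(n):
        a=np.round(A.T@d*100,1); t=np.round(w,3); rows.append((a.tolist(),t.tolist())); A=A@R.from_rotvec(w).as_matrix()
    print(np.round(p,4),np.round(o['tcp_rot'],2),np.round(o['q'],1),o['time'],np.round(o['wrist_force'],1))
    for i in range(0,n,5): print(json.dumps([r[0] for r in rows[i:i+5]]),json.dumps([r[1] for r in rows[i:i+5]]))
if __name__=='__main__':
    a=list(map(float,sys.argv[1:7])); plan(a[:3],a[3:6],int(sys.argv[7]))
E
python3 plan.py .60 -.085 .27 180 0 0 20
```

```text
[0.163  0.5253 0.2533] [-180.      0.    162.77] [72.8  5.  10.1 95.1 -0.  90. ] 1.3 [ 0.3 -0.6 -0.5]
[[-3.0, -2.3, -0.1], [-3.3, -1.8, -0.1], [-3.5, -1.3, -0.1], [-3.7, -0.8, -0.1], [-3.7, -0.3, -0.1]] [[-0.0, 0.0, 0.142], [-0.0, 0.0, 0.142], [-0.0, 0.0, 0.142], [-0.0, 0.0, 0.142], [-0.0, 0.0, 0.142]]
[[-3.7, 0.2, -0.1], [-3.7, 0.8, -0.1], [-3.5, 1.3, -0.1], [-3.3, 1.8, -0.1], [-3.0, 2.2, -0.1]] [[-0.0, 0.0, 0.142], [-0.0, 0.0, 0.142], [-0.0, 0.0, 0.142], [-0.0, 0.0, 0.142], [-0.0, 0.0, 0.142]]
[[-2.7, 2.6, -0.1], [-2.3, 3.0, -0.1], [-1.8, 3.3, -0.1], [-1.4, 3.5, -0.1], [-0.9, 3.7, -0.1]] [[-0.0, 0.0, 0.142], [-0.0, 0.0, 0.142], [-0.0, 0.0, 0.142], [-0.0, 0.0, 0.142], [-0.0, 0.0, 0.142]]
[[-0.3, 3.7, -0.1], [0.2, 3.7, -0.1], [0.7, 3.7, -0.1], [1.2, 3.5, -0.1], [1.7, 3.3, -0.1]] [[-0.0, 0.0, 0.142], [-0.0, 0.0, 0.142], [-0.0, 0.0, 0.142], [-0.0, 0.0, 0.142], [-0.0, 0.0, 0.142]]
```

Request:
move_arm(offset=[[-3.0,-2.3,-0.1],[-3.3,-1.8,-0.1],[-3.5,-1.3,-0.1],[-3.7,-0.8,-0.1],[-3.7,-0.3,-0.1]], twist=[[0,0,0.142],[0,0,0.142],[0,0,0.142],[0,0,0.142],[0,0,0.142]], grip=[0,0,0,0,0])

```text
time: 1.8
ee_pos: [0.2734, 0.3718, 0.2584]
tcp_rot: [180.0, -0.0, 121.8]
wrist_force: [1.1, 0.7, 0.3]
opening: 0.0116
grasp_force: 0.0
```

Request:
move_arm(offset=[[-3.7,0.2,-0.1],[-3.7,0.8,-0.1],[-3.5,1.3,-0.1],[-3.3,1.8,-0.1],[-3.0,2.2,-0.1]], twist=[[0,0,0.142],[0,0,0.142],[0,0,0.142],[0,0,0.142],[0,0,0.142]], grip=[0,0,0,0,0])

```text
time: 2.3
ee_pos: [0.3832, 0.2203, 0.2635]
tcp_rot: [180.0, -0.0, 81.1]
wrist_force: [0.5, 0.6, 0.4]
opening: 0.0003
grasp_force: 0.0
```

Request:
move_arm(offset=[[-2.7,2.6,-0.1],[-2.3,3.0,-0.1],[-1.8,3.3,-0.1],[-1.4,3.5,-0.1],[-0.9,3.7,-0.1]], twist=[[0,0,0.142],[0,0,0.142],[0,0,0.142],[0,0,0.142],[0,0,0.142]], grip=[0,0,0,0,0])

```text
time: 2.8
ee_pos: [0.4931, 0.0668, 0.2685]
tcp_rot: [180.0, -0.0, 40.4]
wrist_force: [0.1, 0.7, -0.0]
opening: 0.0002
grasp_force: 0.0
```

Request:
move_arm(offset=[[-0.3,3.7,-0.1],[0.2,3.7,-0.1],[0.7,3.7,-0.1],[1.2,3.5,-0.1],[1.7,3.3,-0.1]], twist=[[0,0,0.142],[0,0,0.142],[0,0,0.142],[0,0,0.142],[0,0,0.142]], grip=[0,0,0,0,0])

```text
time: 3.3
ee_pos: [0.6011, -0.0845, 0.2734]
tcp_rot: [-180.0, -0.0, -0.3]
wrist_force: [0.6, 0.8, 0.8]
opening: -0.0002
grasp_force: 0.0
```

```bash
cat >> h.py <<'E'
def wpix(p,o,uv,z):
    f=192/np.tan(np.radians(p['vfov']/2)); d=np.array(uv)-[p['cx'],p['cy']]; r=np.hypot(*d); a=r/f
    c=np.r_[d/max(r,1e-9)*np.sin(a),np.cos(a)]; T=np.array(p['tool_from_camera']); A=rot(o['tcp_rot'])
    s=np.array(o['ee_pos'])+A@T[:3,3]; v=A@T[:3,:3]@c; return s+v*(z-s[2])/v[2]
E
python3 - <<'E'
from h import *
o=bot.get_obs();p=cam('wrist','w1.png')
for t,z in(('left_drawer_lip',.038),('right_drawer_lip',.038),('lock_tab',.09),('vice_rear',.182)):
    for r in finder.pinpoint(p,t)[:2]: print(t,np.round(r['position']),round(r['p'],2),np.round(wpix(p,o,r['position'],z),4))
E
python3 plan.py .622 -.085 .06 180 0 0 5
```

```text
left_drawer_lip [260. 124.] 0.97 [ 0.6446 -0.0876  0.038 ]
right_drawer_lip [334. 123.] 0.82 [ 0.6466 -0.1783  0.038 ]
right_drawer_lip [327. 249.] 0.34 [ 0.4715 -0.1817  0.038 ]
lock_tab [321.  74.] 0.88 [ 0.7029 -0.1494  0.09  ]
lock_tab [348.  22.] 0.69 [ 0.761  -0.1781  0.09  ]
vice_rear [326. 248.] 0.62 [ 0.5596 -0.1419  0.182 ]
[ 0.6003 -0.083   0.273 ] [-1.7998e+02  4.0000e-02  9.0000e-02] [ -7.9  13.5  22.   98.5   0.  172. ] 3.55 [ 0.5  0.7 -0.4]
[[0.4, 0.0, 4.3], [0.4, 0.0, 4.3], [0.4, 0.0, 4.3], [0.4, 0.0, 4.3], [0.4, 0.0, 4.3]] [[-0.0, 0.0, 0.0], [-0.0, 0.0, 0.0], [-0.0, 0.0, 0.0], [-0.0, 0.0, 0.0], [-0.0, 0.0, 0.0]]
```

View pics/w1.png

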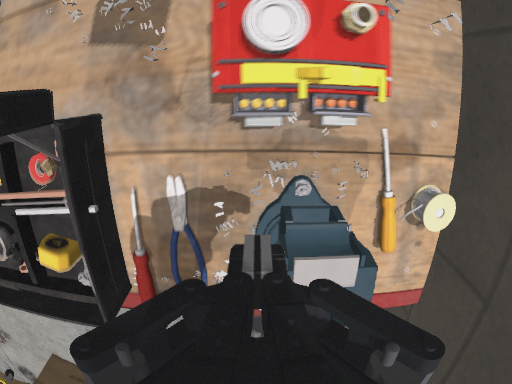

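Request:
move_arm(offset=[[0.4,0,4.3],[0.4,0,4.3],[0.4,0,4.3],[0.4,0,4.3],[0.4,0.2,4.2]], twist=[[0,0,0],[0,0,0],[0,0,0],[0,0,0],[0,0,0]], grip=[0,0,0,0,0])

```text
time: 4.05
ee_pos: [0.62, -0.0836, 0.0584]
tcp_rot: [-180.0, -0.1, 0.2]
wrist_force: [0.6, -0.1, 0.0]
opening: 0.0001
grasp_force: 0.0
```

Request:
move_arm(offset=[[0.6,0,0],[0.6,0,0],[0.6,0,0],[0.6,0,0]], twist=[[0,0,0],[0,0,0],[0,0,0],[0,0,0]], grip=[0,0,0,0])

```text
time: 4.45
ee_pos: [0.6461, -0.0848, 0.0623]
tcp_rot: [180.0, -0.2, 0.1]
wrist_force: [-1.4, 2.3, 1.9]
opening: 0.0001
grasp_force: 1.5
```

Request:
move_arm(offset=[[0.3,0,0.1],[0.3,0,0.1],[0.3,0,0]], twist=[[0,0,0],[0,0,0],[0,0,0]], grip=[0,0,0])

```text
time: 4.75
ee_pos: [0.6537, -0.0851, 0.0575]
tcp_rot: [180.0, -0.0, 0.0]
wrist_force: [-2.4, 0.6, 1.6]
opening: 0.0001
grasp_force: 0.8
```

Request:
move_arm(offset=[[0.2,0,0],[0.2,0,0],[0,0,0]], twist=[[0,0,0],[0,0,0],[0,0,0]], grip=[0,0,0])

```text
time: 5.05
ee_pos: [0.657, -0.0851, 0.0571]
tcp_rot: [-180.0, 0.1, 0.0]
wrist_force: [-5.8, -0.2, 2.4]
opening: 0.0
grasp_force: 2.3
```

```bash
python3 - <<'E'
from h import *
o=bot.get_obs();print(o['ee_pos'],o['wrist_force'],o['time']); p=cam('top')
cam('side','s2.png')
a=cv2.imread('pics/s2.png')[125:275,160:320]
cv2.imwrite('pics/s2c.png',cv2.resize(a,None,fx=3.5,fy=3.5))
for r in finder.pinpoint(p,'left_drawer_lip')[:1]: print(r,pix(p,r['position'],.038))
E
```

```text
[ 0.65697863 -0.08505201  0.05709652] [-5.80590067 -0.16942051  2.44636319] 5.05
```

View pics/s2c.png

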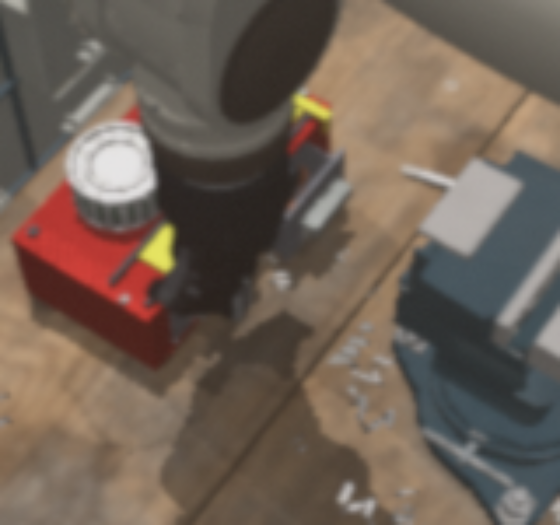

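Request:
move_arm(offset=[[0.3,0,0],[0.3,0,0],[0,0,0]], twist=[[0,0,0],[0,0,0],[0,0,0]], grip=[0,0,0])

```text
time: 5.5
ee_pos: [0.6577, -0.0851, 0.057]
tcp_rot: [-180.0, 0.7, 0.0]
wrist_force: [-35.6, 0.2, 17.7]
opening: 0.0001
grasp_force: 17.8
```

Request:
move_arm(offset=[[-1.4,0,0],[-1.4,0,0],[-1.3,0,0],[0,2.5,0],[0,2.5,0]], twist=[[0,0,0],[0,0,0],[0,0,0],[0,0,0],[0,0,0]], grip=[0,0,0,0,0])

```text
time: 6.0
ee_pos: [0.6229, -0.1352, 0.0577]
tcp_rot: [180.0, -0.1, 0.1]
wrist_force: [0.9, -0.6, 0.3]
opening: -0.0
grasp_force: 0.0
```

Request:
move_arm(offset=[[0,2.5,0],[0,2.1,0],[0.5,0,0],[0.5,0,0],[0.5,0,0]], twist=[[0,0,0],[0,0,0],[0,0,0],[0,0,0],[0,0,0]], grip=[0,0,0,0,0])

```text
time: 6.5
ee_pos: [0.6379, -0.1805, 0.0572]
tcp_rot: [180.0, 0.0, 0.1]
wrist_force: [-1.4, -1.5, -0.3]
opening: 0.0
grasp_force: 0.9
```

Request:
move_arm(offset=[[0.5,0,0],[0.5,0,0],[0.4,0,0],[0.3,0,0],[0.2,0,0]], twist=[[0,0,0],[0,0,0],[0,0,0],[0,0,0],[0,0,0]], grip=[0,0,0,0,0])

```text
time: 7.0
ee_pos: [0.6568, -0.1806, 0.0572]
tcp_rot: [-180.0, 0.0, 0.1]
wrist_force: [-1.0, 1.1, 0.8]
opening: -0.0006
grasp_force: 0.8
```

Request:
move_arm(offset=[[0.2,0,0],[0.3,0,0],[0.3,0,0],[0,0,0]], twist=[[0,0,0],[0,0,0],[0,0,0],[0,0,0]], grip=[0,0,0,0])

```text
time: 7.4
ee_pos: [0.6589, -0.1807, 0.057]
tcp_rot: [-179.9, 0.7, -0.0]
wrist_force: [-32.4, 3.5, 16.0]
opening: 0.0004
grasp_force: 16.4
```

Request:
move_arm(offset=[[-2.0,0,0],[-2.2,0,0],[0,0,-5],[0,0,-5],[0,0,-5]], twist=[[0,0,0],[0,0,0],[0,0,0],[0,0,0],[0,0,0]], grip=[0,0,0,0,0])

```text
time: 7.9
ee_pos: [0.622, -0.1811, 0.2092]
tcp_rot: [180.0, -0.0, 0.0]
wrist_force: [1.5, -0.4, -0.6]
opening: -0.0001
grasp_force: 0.0
```

```bash
python3 - <<'E'
from h import *
o=bot.get_obs();p=cam('wrist','w2.png')
a=cv2.imread('pics/w2.png')[0:200,100:420]
cv2.imwrite('pics/w2c.png',cv2.resize(a,None,fx=2.4,fy=2.4))
for t,z in(('left_drawer_lip',.038),('right_drawer_lip',.038),('lock_tab',.09)):
    for r in finder.pinpoint(p,t)[:1]: print(t,np.round(r['position']),round(r['p'],2),np.round(wpix(p,o,r['position'],z),4))
print(o['ee_pos'],o['q'])
E
```

```text
left_drawer_lip [168. 130.] 0.93 [ 0.6689 -0.0909  0.038 ]
right_drawer_lip [257. 126.] 0.81 [ 0.6713 -0.1802  0.038 ]
lock_tab [218.  94.] 0.68 [ 0.7037 -0.1491  0.09  ]
[ 0.62204017 -0.18107462  0.20919832] [-1.62283839e+01  1.81413255e+01  2.04845073e+01  9.23198114e+01
 -4.39912969e-03  1.63742156e+02]
```

View pics/w2c.png

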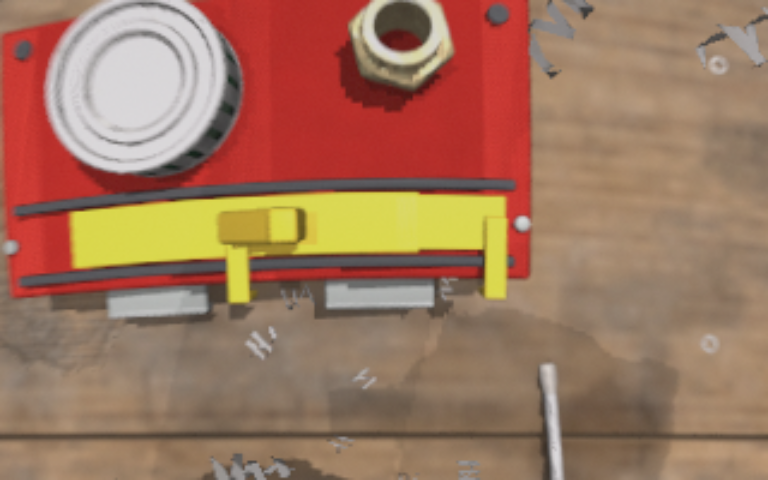

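```bash
python3 plan.py .696 -.187 .105 180 -15 0 4
```

```text
[ 0.6234 -0.1814  0.2093] [ 1.7993e+02 -2.2000e-01  3.0000e-02] [-16.2  18.1  20.5  92.1  -0.  163.7] 8.1 [ 0.  -0.1 -0.3]
[[1.8, 0.1, 2.6], [1.6, 0.1, 2.7], [1.5, 0.1, 2.8], [1.3, 0.1, 2.9]] [[0.0, 0.064, 0.0], [0.0, 0.064, 0.0], [0.0, 0.064, 0.0], [0.0, 0.064, 0.0]]
```

Request:
move_arm(offset=[[3.7,0.3,0],[3.4,0.3,0]], twist=[[0,0.131,0],[0,0.131,0]], grip=[0,0])

```text
time: 8.3
ee_pos: [0.6945, -0.187, 0.2097]
tcp_rot: [-180.0, -15.1, 0.1]
wrist_force: [-0.1, 0.2, -1.0]
opening: 0.0001
grasp_force: 0.0
```

```bash
python3 plan.py .696 -.187 .105 180 -15 0 4
```

```text
[ 0.6945 -0.187   0.2097] [-1.7996e+02 -1.5140e+01  5.0000e-02] [-16.7  13.5  13.4  75.3   4.3 163.8] 8.3 [-0.1  0.2 -1. ]
[[-0.6, 0.0, 2.5], [-0.6, 0.0, 2.5], [-0.6, 0.0, 2.5], [-0.6, 0.0, 2.5]] [[-0.0, -0.001, 0.0], [-0.0, -0.001, 0.0], [-0.0, -0.001, 0.0], [-0.0, -0.001, 0.0]]
```

Request:
move_arm(offset=[[-0.6,0,2.5],[-0.6,0,2.5],[-0.6,0,2.5],[-0.6,0,2.5]], twist=[[0,0,0],[0,0,0],[0,0,0],[0,0,0]], grip=[0,0,0,0])

```text
time: 8.7
ee_pos: [0.6951, -0.1868, 0.1058]
tcp_rot: [-180.0, -14.9, 0.0]
wrist_force: [-0.5, -0.2, -0.3]
opening: -0.0
grasp_force: 0.0
```

Request:
move_arm(offset=[[0,-0.5,0],[0,-0.5,0],[0,-0.5,0],[0,-0.5,0]], twist=[[0,0,0],[0,0,0],[0,0,0],[0,0,0]], grip=[0,0,0,0])

```text
time: 9.1
ee_pos: [0.6967, -0.1667, 0.1108]
tcp_rot: [179.9, -15.1, 0.1]
wrist_force: [0.7, -2.3, -0.0]
opening: -0.0001
grasp_force: 0.8
```

Request:
move_arm(offset=[[0,-0.5,0],[0,-0.5,0],[0,-0.4,0],[0,-0.4,0]], twist=[[0,0,0],[0,0,0],[0,0,0],[0,0,0]], grip=[0,0,0,0])

```text
time: 9.5
ee_pos: [0.6961, -0.1487, 0.1093]
tcp_rot: [180.0, -15.0, 0.0]
wrist_force: [0.7, -1.4, 1.1]
opening: -0.0002
grasp_force: 0.9
```

Request:
move_arm(offset=[[0,-0.3,0.2],[0,-0.3,0.1],[0,-0.3,0],[0,0,0]], twist=[[0,0,0],[0,0,0],[0,0,0],[0,0,0]], grip=[0,0,0,0])

```text
time: 9.9
ee_pos: [0.6965, -0.1395, 0.1056]
tcp_rot: [-180.0, -15.0, 0.1]
wrist_force: [0.7, 0.3, -0.9]
opening: -0.0002
grasp_force: 0.0
```

Request:
move_arm(offset=[[0,-0.3,0],[0,-0.2,0],[0,0,0]], twist=[[0,0,0],[0,0,0],[0,0,0]], grip=[0,0,0])

```text
time: 10.2
ee_pos: [0.6964, -0.1383, 0.1057]
tcp_rot: [179.7, -15.0, -0.1]
wrist_force: [0.3, -16.3, -3.1]
opening: 0.0001
grasp_force: 8.3
```

Request:
move_arm(offset=[[0,-0.3,0],[0,-0.1,0],[0,0,0]], twist=[[0,0,0],[0,0,0],[0,0,0]], grip=[0,0,0])

```text
time: 10.5
ee_pos: [0.6963, -0.1376, 0.1059]
tcp_rot: [179.4, -15.0, -0.3]
wrist_force: [1.3, -32.5, -3.9]
opening: -0.0003
grasp_force: 15.7
```

Request:
move_arm(offset=[[0,2,0],[0,0,-4],[0,0,-4],[0,0,-4],[-5,0,0]], twist=[[0,0,0],[0,0,0],[0,0,0],[0,0,0],[0,0,0]], grip=[0,0,0,0,0])

```text
time: 11.0
ee_pos: [0.6236, -0.1521, 0.2194]
tcp_rot: [179.8, -16.0, 0.2]
wrist_force: [-0.6, -0.0, 0.9]
opening: 0.0004
grasp_force: 0.0
```

```bash
python3 - <<'E'
from h import *
o=bot.get_obs();p=cam('wrist','w3.png')
a=cv2.imread('pics/w3.png')[0:240,100:420]
cv2.imwrite('pics/w3c.png',cv2.resize(a,None,fx=2.4,fy=2.4))
for t,z in(('left_drawer_lip',.038),('right_drawer_lip',.038),('lock_tab',.09)):
    for r in finder.pinpoint(p,t)[:1]: print(t,np.round(r['position']),round(r['p'],2),np.round(wpix(p,o,r['position'],z),4))
print(o['ee_pos'])
E
```

```text
left_drawer_lip [198. 174.] 0.81 [ 0.6697 -0.0878  0.038 ]
right_drawer_lip [209.  90.] 0.7 [ 0.7634 -0.0984  0.038 ]
lock_tab [220. 137.] 0.68 [ 0.7041 -0.118   0.09  ]
[ 0.62357825 -0.15208619  0.21943386]
```

View pics/w3c.png

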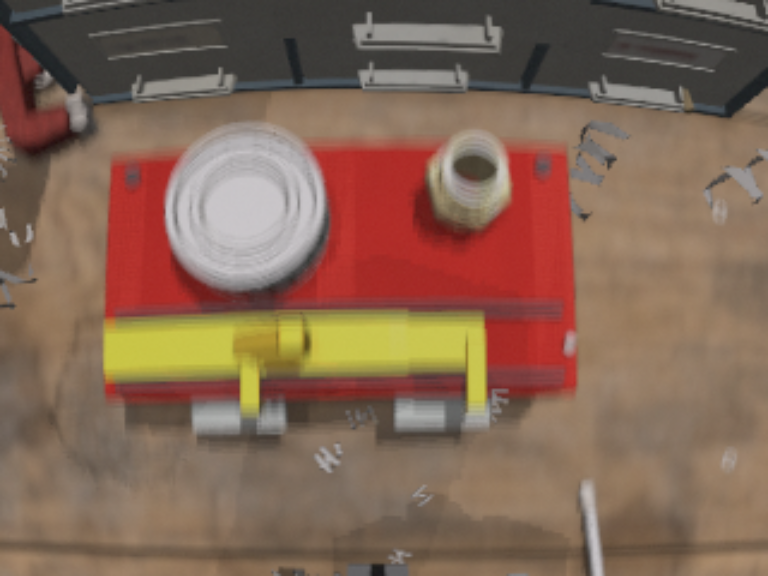

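```bash
python3 - <<'E'
from h import *
o=bot.get_obs();print(o['ee_pos'],o['qd'])
for n,old in(('top','top0.png'),('side','side0.png')):
    p=cam(n);A=cv2.cvtColor(cv2.imread('pics/'+old),cv2.COLOR_BGR2RGB)
    for im in(A,p['color']):
        h=cv2.cvtColor(im,cv2.COLOR_RGB2HSV); m=(h[...,0]>22)&(h[...,0]<34)&(h[...,1]>150)
        v,u=np.nonzero(m); W=np.array([pix(p,q,.072) for q in zip(u,v)])
        k=(W[:,0]>.69)&(W[:,0]<.71)&(W[:,1]>-.3)&(W[:,1]<0); print(n,k.sum(),np.percentile(W[k,1],[1,99]).round(4))
# wrist pair: bar ends
r=p
o=bot.get_obs();p=cam('wrist'); h=cv2.cvtColor(p['color'],cv2.COLOR_RGB2HSV); m=(h[...,0]>22)&(h[...,0]<34)&(h[...,1]>150)
v,u=np.nonzero(m); W=np.array([wpix(p,o,q,.072) for q in zip(u,v)]); k=(W[:,0]>.695)&(W[:,0]<.705)&(W[:,1]>-.3)&(W[:,1]<0.05); print('wrist',k.sum(),np.percentile(W[k,1],[0,100]))
E
```

```text
[ 0.61638155 -0.15083631  0.2086568 ] [ 0.4777153   1.90290194  3.59017343 -0.66527301 -0.10023807  0.20632298]
top 523 [-0.2262 -0.0677]
top 66 [-0.0566 -0.0351]
side 89 [-0.1676 -0.0668]
side 85 [-0.1966 -0.0365]
wrist 1683 [-0.19547684 -0.0359407 ]
```

```bash
python3 -c "
from workcell import bot
print(bot.job_done())"
```

```text
the job is handed in; nothing more can be done
None
```

I pushed both drawers fully home, then pushed the yellow lock bar left until it met its stop. I handed the job in with the arm clear, about 12 s in; the last wrist picture shows both drawers shut, the bar's lugs in front of them, and the tin and nipple still on top of the chest.

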